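Assemble two oedometer cells for their zero readings

TASK

The two oedometer cells on the bench are to have their zero readings taken without soil, so assemble both: in each, first set the cutting ring of its size (large cell, large ring; small cell, small ring) down on the base around the porous stone, and only then the loading cap of that size inside the ring on the stone, both fully home and level. Lower the parts into place, do not drop them, for the stones are brittle, and leave the empty tin and the brass weight where they stand.

Things in the scene. Friction and masses are not known exactly. Their poses are not given: they have to be found in the camera images.
- ring_large_center (a point): Centre (half-way up) of the large cutting ring: loose plain stainless ring, 64 mm outside, bore about 59 mm (at least 57), 20 mm high, lying flat on the bench, about 90 g. Belongs to the large cell. Grip it across the outside. z is its upright axis; round, so yaw is of no matter.
- ring_small_center (a point): Centre (half-way up) of the small cutting ring: the same form, 50 mm outside, bore about 45 mm (at least 43), 20 mm high, about 75 g. Belongs to the small cell. z is its upright axis; round, so yaw is of no matter.
- cap_large_center (a point): Centre (half-way up, 19 mm above the underside) of the large loading cap: loose aluminium disc 48 mm across, 12 mm thick, lower edge bevelled, with a round boss 24 mm across and 26 mm high on top (38 mm high in all), about 140 g, boss up. Goes into the large ring. Grip the boss, fingertips no lower than the disc's top. z is its upright axis; round, so yaw is of no matter.
- cap_small_center (a point): Centre (half-way up, 19 mm above the underside) of the small loading cap: the same form, disc 34 mm across and 12 mm thick, boss 18 mm across and 26 mm high, about 90 g. Goes into the small ring. z is its upright axis; round, so yaw is of no matter.
- cell_large_seat (a point): Centre of the flat top of the large cell's base, 14 mm above the bench. Fixed round aluminium base, 120 mm across; a grey porous stone 50 mm across stands 5 mm above it in the middle. Ring home: round the stone, on the base, its centre 10 mm above this point. Cap home: on the stone inside the ring, its centre 24 mm above this point, its boss from 17 to 43 mm; the ring's top is at 20 mm.
- cell_small_seat (a point): Centre of the flat top of the small cell's base, 14 mm above the bench. Like the large cell, but base 104 mm across and stone 36 mm across (its top also 5 mm above the base). Takes the small ring and small cap, at the same heights above this point.
- empty_tin_center (a point): Centre (half-way up) of an empty open moisture tin of thin aluminium, 62 mm across, 41 mm high; loose, not part of the job, to be left where it stands.
- brass_weight_center (a point): Centre (half-way up) of a brass calibration weight with a knob, 38 mm across, 52 mm high, 500 g; loose, not part of the job, to be left where it stands.
- rig_foot (a point): Centre of the foot of the compaction rig behind the work, at bench height; fixed, not part of the job, only in the way. Round foot 290 mm across and 44 mm high; two upright rods 21 mm thick stand 76 mm to its left and right (along y) and reach 0.9 m up, with a weight guided between them.

How it is judged:
By the outcome, as a careful person would: the job done as asked, in the order asked, and still so for the second after the job is handed in, with the robot touching nothing.
It also fails if it takes over 112 s, if anything falls off the work surface, if the arm or the gripper's body presses on something with over 40 N, if the wrist force passes 120 N, or if a joint passes its speed limit or range.

ROBOT

A 7-joint arm with a two-finger parallel gripper is mounted at the origin on a cart in front of the work surface, level with it; the furniture and walls round the work are solid. World frame = base frame: x ahead of the robot, y to its left, z up, the work surface at z = 0. Lengths are in m, angles in rad, forces in N, time in s.
With the tool pointing down it reaches from about 0.4 to 0.85 m from the base axis. Payload 10.4 kg.
Tool frame: the origin (TCP) lies at the very end of the fingers, on their centre line; the grasp point (between the pads) lies manip.hold_point_z behind it (manip.hold_point_z is the distance from the TCP to the grasp point, in m); z points along the fingers, y is the direction in which the jaws open and shut (so a half turn about z gives the same grasp; the last joint's range is limited). The gripper opens to 85 mm and grips with 20 to 120 N. Pads are 22 mm wide; open, the fingers measure 114 mm over their backs; the gripper's body (76 mm by 85 mm) begins 54 mm behind the grasp point. The pads swing forward as they close: fully open they stand 13 mm farther back than shut.
Start: joints at [1.129, 0.332, -0.065, 1.46, 0.022, 1.35, -0.088], TCP at [0.254, -0.571, 0.231] pointing down, gripper open.
Joint ranges: [-2.6, 2.6], [-0.5, 2.12], [-1.47, 1.34], [0.16, 2.42], [-1.27, 4.41], [0.06, 2.06], [-2.6, 2.6]. Speed limits (rad/s): [2.22, 2.22, 2.79, 2.79, 3.14, 3.14, 3.14].

INTERFACE

Orientations are given as a unit quaternion [x, y, z, w].
In Python, from workcell import manip gives the robot as it stands.
- The arm moves only by the tool jog_arm, never from a script. Its arguments are lists of equal length, an entry for each row: "translation": the shift along the world's x, y, z in mm, a list of three; "turn": the turn about the world's z in degrees. In form: {"translation": [[x, y, z], ...], "turn": [turn, ...]}. A call has 1 to 12 rows; each row is the pose to reach, as a shift and turn from the pose measured when the call began; what a row does not reach only later rows make up. A row lasts 1/12 s, in which the tool goes at most 41.7 mm and 7.16 degrees, less where a joint would pass 70% of its speed; a pose out of reach is approached as far as the arm can. A call with a gripper value outside its range is refused whole. "grip" is the finger opening in mm, from 0 to 85.4, set as the call begins (left out, the last holds). The fingers move at their own pace and stop on an object; "grip_force" is the grip in N (left out, the last holds). Time passes only in rows, so rows that repeat a pose let the fingers close. It gives the time, the measured TCP pose, the force and the opening at its end, in the units of the state.
- manip.get_obs(): the state, without advancing time (a new reading comes with each control period).
- manip.camera(name): name is "scene" or "top" or "wrist"; returns a dict with "frame" (400x640x3 uint8, red, green, blue), "mtx" (3x3 intrinsics, pixels), "pose" (4x4, takes a point from camera to world coordinates). Camera axes: x right, y down, z forward; pixel columns grow to the right and rows downward; lengths in m; the calibration is good to about 2 mm. A picture is of the moment at which its call begins. There is no depth.
- manip.hand_in(): hands the job in, once; it reports no verdict.
Trained networks look in a picture, given as the dict that the camera call returned (one of the last four; its "shot" number tells which), for a name from the list of things; names that differ only in an ending like _2 or _b are one class to them, and where a whole thing is asked for, a point or a joint stands for the part that bears it (a point fixed in the world has none). Each returns a list of dicts, best first, with "confidence" (0 to 1); they miss things now and then, are a little off and sometimes report something else, mostly with a low value. They report only what shows in the picture. A call takes as long as a camera call.
- manip.outline_of(picture, label): "mask" (400x640 bool, what is visible of it) and "extent" ([left, top, right, bottom] in pixels, round what is visible of it).
- manip.pinpoint(picture, label): "at" ([column, row] in pixels: a listed point, or the origin of a listed thing).
The state is a dict: "clock": time; "joint_pos": joint angles; "joint_velocities": joint speeds; "tau": joint torques, N m; "position": TCP position; "ee_rot": TCP orientation; "ft_force": force on the tool from outside, world axes, zero at the start; "torque": the same for the moment, N m; "grip_width": opening from 0.0 (shut) to 1.0 (fully open).
Only numpy, scipy, OpenCV 4.12 (cv2) and the standard library are available. Lean on these libraries where they do the work, as an engineer would, in place of code of your own. Each camera call takes 0.05 s, during which the arm holds its last target. There are 200 camera calls.

## Working session

There is one attempt and no reset: what is moved stays moved. The work goes in short steps, Python scripts to look and compute and a tool call to move; the robot and the scene stay as the last step left them, time stands still between calls to the robot, and variables do not carry over. Pictures are saved under pics/ and viewed, about 12 in all and at most 16, crops included, and the job is handed in when it is done.

Besides the shell and the picture viewer there is one more tool, called after "Emit:" by a JSON object that holds its "api" and its "payload". jog_arm: Moves the arm, as the interface text tells. Its arguments: {"type":"object","properties":{"translation":{"type":"array"},"turn":{"type":"array"},"grip":{"type":"number"},"grip_force":{"type":"number"}},"required":["translation","turn"]}

```bash
ls; mkdir -p pics; cat > h.py <<'E'
import numpy as np, cv2
from workcell import manip
def ray(p,uv,z):
    K=np.array(p["mtx"]);T=np.array(p["pose"])
    d=T[:3,:3]@np.linalg.solve(K,[uv[0],uv[1],1.]);o=T[:3,3]
    return (o+d*(z-o[2])/d[2])[:2]
def save(p,n): cv2.imwrite("pics/"+n+".png",np.ascontiguousarray(p["frame"][:,:,::-1]))
Z=dict(ring_large_center=.01,ring_small_center=.01,cap_large_center=.019,cap_small_center=.019,cell_large_seat=.014,cell_small_seat=.014,empty_tin_center=.0205,brass_weight_center=.026,rig_foot=0.)
E
python3 - <<'E'
from h import *
o=manip.get_obs();print({k:np.round(v,3).tolist() for k,v in o.items()},manip.hold_point_z)
for c in("top","scene"):
    p=manip.camera(c);save(p,c+"0");print(c,np.round(p["pose"],2).tolist())
    for n,z in Z.items():
        for r in manip.pinpoint(p,n)[:2]: print(n,np.round(r["at"],1),round(r["confidence"],2),np.round(ray(p,r["at"],z),4))
E
```

```text
pics
{'clock': 0.0, 'joint_pos': [1.129, 0.333, -0.065, 1.461, 0.022, 1.35, -0.089], 'joint_velocities': [-0.0, -0.001, -0.0, -0.001, -0.001, -0.001, 0.0], 'tau': [0.0, -62.544, 0.049, -39.16, 0.016, 0.01, 0.0], 'position': [0.254, -0.571, 0.231], 'ee_rot': [0.978, 0.208, -0.0, -0.001], 'ft_force': [-0.156, -0.273, 0.082], 'torque': [0.012, -0.005, 0.048], 'grip_width': 1.002} 0.0187
top [[-0.0, -0.98, 0.17, 0.29], [-1.0, 0.0, 0.0, -0.03], [-0.01, -0.17, -0.98, 1.22], [0.0, 0.0, 0.0, 1.0]]
ring_large_center [415.1 239.5] 0.56 [ 0.3807 -0.3063]
ring_small_center [282.1 222.6] 0.6 [0.4305 0.0733]
cap_large_center [205.8 190.6] 0.52 [0.5234 0.2944]
cap_small_center [193.3 235.4] 0.56 [0.394  0.3245]
cell_large_seat [442.  183.3] 0.69 [ 0.543  -0.3907]
cell_small_seat [363.7 197.5] 0.75 [ 0.502  -0.1623]
empty_tin_center [234.3 222.9] 0.76 [0.429  0.2087]
brass_weight_center [332.8 221.6] 0.55 [ 0.431  -0.0718]
scene [[-0.56, -0.57, 0.6, -0.19], [-0.83, 0.37, -0.41, 0.46], [0.01, -0.73, -0.68, 0.87], [0.0, 0.0, 0.0, 1.0]]
ring_large_center [437.7 202.6] 0.72 [ 0.3799 -0.3165]
ring_large_center [365.8 197.7] 0.17 [ 0.5033 -0.1621]
ring_small_center [307.3 249.8] 0.67 [0.432  0.0756]
ring_small_center [419.4 164.6] 0.19 [ 0.5318 -0.3886]
cap_large_center [208.1 258.3] 0.53 [0.5323 0.2925]
cap_large_center [435.7 203. ] 0.26 [ 0.3757 -0.3026]
cell_large_seat [419.1 162.7] 0.77 [ 0.5357 -0.3902]
cell_small_seat [369.3 198.4] 0.82 [ 0.4926 -0.1655]
empty_tin_center [260.6 271.7] 0.97 [0.4273 0.2071]
empty_tin_center [433.5 203.6] 0.54 [ 0.3762 -0.2946]
brass_weight_center [355.7 224.3] 0.67 [ 0.425 -0.067]
rig_foot [416.6 166.6] 0.53 [ 0.5376 -0.3847]
```

View pics/top0.png

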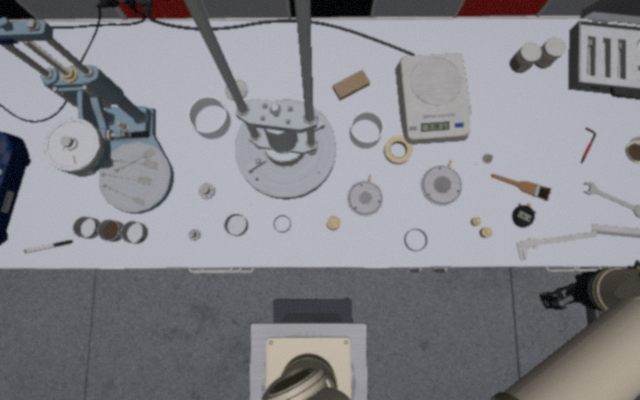

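View pics/scene0.png

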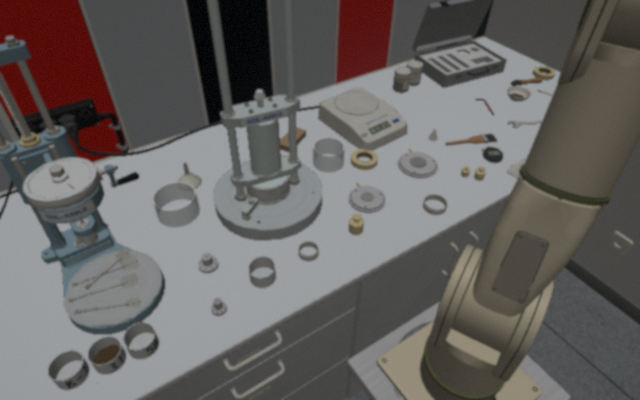

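Top view: large ring (415,239), small ring (283,223), large cap (206,190), small cap (195,235), large cell (442,184), small cell (364,197), tin (236,224) and weight (333,222). The rig foot is at (285,147), and the network misplaced it. The scene view agrees with this. I'll move above the large ring and refine with the wrist camera.

Emit:
{"api": "jog_arm", "payload": {"translation": [[20,40,-5],[50,70,-20],[65,135,-40],[80,170,-50],[100,210,-60],[115,240,-70],[126,255,-71],[126,262,-71],[126,262,-71],[126,262,-71]], "turn": [0,0,0,0,0,0,0,0,0,0], "grip": 85, "grip_force": 30}}

```text
clock: 1.83
position: [0.3804, -0.3089, 0.1606]
ee_rot: [0.978, 0.209, 0.0, 0.0]
ft_force: [-0.3, -0.7, -0.3]
grip_width: 1.002
```

```bash
cat >> h.py <<'E'
def look(cam,names,save_as=None):
    p=manip.camera(cam)
    if save_as: save(p,save_as)
    o=manip.get_obs();print(round(o["clock"],2),"tcp",np.round(o["position"],4),"F",np.round(o["ft_force"],1),"w",round(o["grip_width"],3))
    for n in names:
        for r in manip.pinpoint(p,n)[:2]: print(n,np.round(r["at"],1),round(r["confidence"],2),np.round(ray(p,r["at"],Z[n]),4))
    return p
E
python3 - <<'E'
from h import *
p=look("wrist",["ring_large_center","cell_large_seat"],"w1");print(np.round(p["pose"],3).tolist())
E
```

```text
1.88 tcp [ 0.3799 -0.3099  0.1607] F [ 0.3  0.1 -1. ] w 0.994
cell_large_seat [463.1  69.5] 0.82 [ 0.5403 -0.3869]
[[0.408, -0.863, -0.298, 0.457], [-0.913, -0.385, -0.133, -0.275], [0.0, 0.327, -0.945, 0.303], [0.0, 0.0, 0.0, 1.0]]
```

View pics/w1.png

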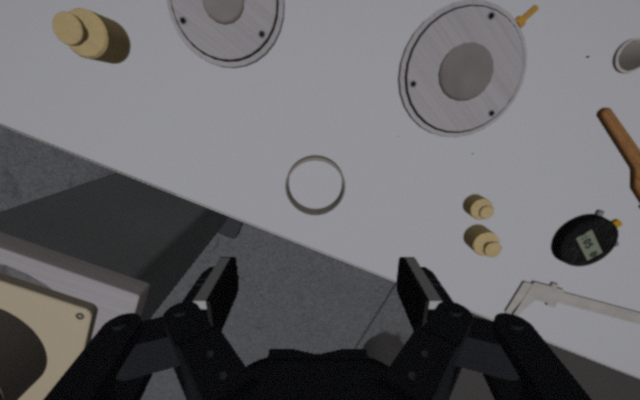

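Wrist view: the large ring shows whole at about (315,184), the large cell stone at (466,72), and the small cell base at (227,10). The network missed the ring's centre, so I'll get it from the outline.

```bash
cat >> h.py <<'E'
def fit(p,n,z=None):
    "centre from the outline: rim of the mask's convex hull, ellipse centre cast to the plane z"
    for r in manip.outline_of(p,n)[:1]:
        c=np.vstack(cv2.findContours(r["mask"].astype(np.uint8),0,2)[0]);h=cv2.convexHull(c)
        m=np.zeros((400,640),np.uint8);cv2.fillPoly(m,[h],1);M=cv2.moments(m,True);uv=(M["m10"]/M["m00"],M["m01"]/M["m00"])
        print("fit",n,np.round(uv,1),round(r["confidence"],2),np.round(r["extent"]),np.round(ray(p,uv,Z[n] if z is None else z),4))
E
python3 - <<'E'
from h import *
p=manip.camera("wrist")
for n in("ring_large_center","cell_large_seat"): fit(p,n)
print(ray(p,(315.5,184.5),.01),ray(p,(466.5,71.5),.019))
p=manip.camera("top")
for n in Z: fit(p,n)
E
```

```text
fit ring_large_center [314.  183.7] 0.66 [284. 153. 346. 216.] [ 0.3807 -0.3063]
fit cell_large_seat [464.3  63.4] 0.89 [396.   0. 536. 135.] [ 0.5441 -0.3872]
[ 0.3805296  -0.30816744] [ 0.53769494 -0.39091581]
fit ring_large_center [405.4 240.7] 0.56 [408. 234. 405. 244.] [ 0.3773 -0.2784]
fit cap_large_center [206.1 190.6] 0.8 [200. 184. 217. 199.] [0.5233 0.2935]
fit cell_large_seat [441. 184.] 0.8 [420. 161. 461. 206.] [ 0.5409 -0.3875]
fit cell_small_seat [364.4 197.8] 0.82 [348. 180. 379. 212.] [ 0.5013 -0.1643]
fit empty_tin_center [235.8 224.5] 0.95 [224. 212. 247. 234.] [0.4243 0.2042]
fit brass_weight_center [332.7 222.7] 0.53 [328. 216. 339. 228.] [ 0.4278 -0.0716]Traceback (most recent call last):
  File "<stdin>", line 6, in <module>
  File "h.py", line 18, in fit
    for r in manip.outline_of(p,n)[:1]:
             ~~~~~~~~~~~~~~~~^^^^^
ValueError: it knows: brass_weight_center, cap_large_center, cap_small_center, cell_large_seat, cell_small_seat, empty_tin_center, ring_large_center, ring_small_center
```

Emit:
{"api": "jog_arm", "payload": {"translation": [[0,2,-30],[0,2,-60],[0,2,-90],[0,2,-115],[0,2,-130],[0,2,-140],[0,2,-148],[0,2,-152],[0,2,-155],[0,2,-155]], "turn": [0,0,0,0,0,0,0,0,0,0]}}

```text
clock: 3.42
position: [0.3804, -0.3072, 0.0056]
ee_rot: [0.978, 0.208, 0.0, 0.0]
ft_force: [0.5, -0.0, -0.7]
grip_width: 0.997
```

```bash
python3 - <<'E'
from h import *
p=look("wrist",[],"w2")
E
```

```text
3.47 tcp [ 0.3806 -0.3073  0.0059] F [ 0.5 -0.1 -1.1] w 0.996
```

View pics/w2.png

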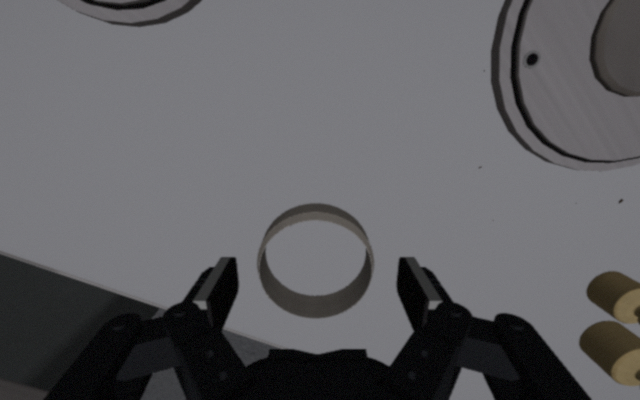

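```bash
python3 - <<'E'
from h import *
from scipy.spatial.transform import Rotation as R
p=manip.camera("wrist");o=manip.get_obs();Q=R.from_quat(o["ee_rot"]).as_matrix();T=np.linalg.inv(p["pose"])
for d in(0,.006,.013,.02):
  for x in(-.011,.011):
    for y in(-.0427,.0427):
      w=o["position"]+Q@[x,y,-d];c=T[:3,:3]@w+T[:3,3];u=np.array(p["mtx"])@c;print(d,x,y,np.round(u[:2]/u[2]))
E
```

```text
0 -0.011 -0.0427 [245. 275.]
0 -0.011 0.0427 [390. 275.]
0 0.011 -0.0427 [241. 241.]
0 0.011 0.0427 [393. 241.]
0.006 -0.011 -0.0427 [242. 281.]
0.006 -0.011 0.0427 [393. 281.]
0.006 0.011 -0.0427 [238. 246.]
0.006 0.011 0.0427 [396. 246.]
0.013 -0.011 -0.0427 [239. 288.]
0.013 -0.011 0.0427 [396. 288.]
0.013 0.011 -0.0427 [235. 253.]
0.013 0.011 0.0427 [400. 253.]
0.02 -0.011 -0.0427 [235. 297.]
0.02 -0.011 0.0427 [399. 297.]
0.02 0.011 -0.0427 [231. 260.]
0.02 0.011 0.0427 [404. 260.]
```

Tips stand about 13 mm behind the TCP when open, so at 64 mm they should be about 7 mm back. I can lower to TCP z≈-2 and then close.

Emit:
{"api": "jog_arm", "payload": {"translation": [[0,0,-3],[0,0,-6],[0,0,-8],[0,0,-8]], "turn": [0,0,0,0]}}

```text
clock: 3.85
position: [0.3804, -0.3072, -0.0024]
ee_rot: [0.978, 0.208, 0.0, 0.0]
ft_force: [0.4, 0.1, 0.6]
grip_width: 0.991
```

Emit:
{"api": "jog_arm", "payload": {"translation": [[0,0,0],[0,0,0],[0,0,0],[0,0,0],[0,0,0],[0,0,0],[0,0,0],[0,0,0]], "turn": [0,0,0,0,0,0,0,0], "grip": 58, "grip_force": 35}}

```text
clock: 4.52
position: [0.3805, -0.3073, -0.0022]
ee_rot: [0.978, 0.208, 0.0, 0.0]
ft_force: [-1.2, 0.5, 6.3]
grip_width: 0.734
```

Emit:
{"api": "jog_arm", "payload": {"translation": [[0,0,1],[0,0,4],[0,0,10],[0,0,25],[0,0,45],[0,0,60],[0,0,60],[0,0,60]], "turn": [0,0,0,0,0,0,0,0]}}

```text
clock: 5.18
position: [0.3809, -0.3076, 0.0586]
ee_rot: [0.978, 0.208, 0.001, 0.001]
ft_force: [-0.4, 0.3, -1.3]
grip_width: 0.735
```

```bash
python3 - <<'E'
from h import *
p=look("wrist",["cell_large_seat"],"w3"); fit(p,"cell_large_seat")
E
```

```text
5.23 tcp [ 0.3803 -0.3072  0.0577] F [ 0.   0.4 -0.8] w 0.734
cell_large_seat [552.4  54.7] 0.66 [ 0.5399 -0.3906]
fit cell_large_seat [537.5  68.8] 0.64 [443.   0. 637. 154.] [ 0.5301 -0.3874]
```

View pics/w3.png

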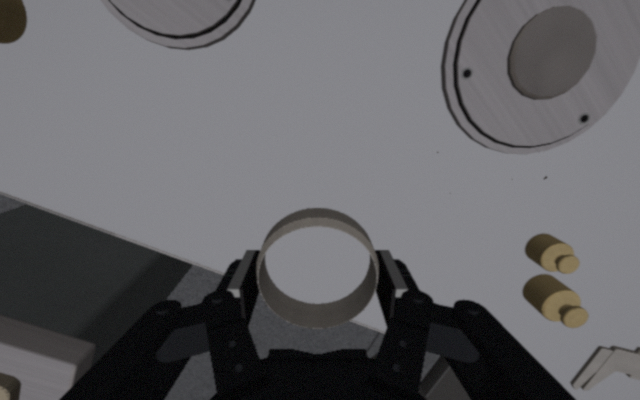

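The ring is held level between the pads at (317,265). The stone is at (552,52), so next I hover over the large cell.

Emit:
{"api": "jog_arm", "payload": {"translation": [[15,-8,0],[45,-23,0],[78,-40,0],[110,-57,0],[135,-70,0],[150,-78,0],[158,-82,0],[158,-82,0],[158,-82,0]], "turn": [0,0,0,0,0,0,0,0,0]}}

```text
clock: 6.08
position: [0.5374, -0.3883, 0.0555]
ee_rot: [0.978, 0.208, -0.001, -0.001]
ft_force: [-0.5, 0.0, -0.6]
grip_width: 0.733
```

```bash
python3 - <<'E'
from h import *
p=look("wrist",["cell_large_seat"],"w4"); fit(p,"cell_large_seat")
T=np.linalg.inv(p["pose"]);K=np.array(p["mtx"]);o=manip.get_obs()["position"]
im=np.ascontiguousarray(p["frame"][:,:,::-1])
def circ(c,r,z,col):
    a=np.linspace(0,2*np.pi,60);w=np.c_[c[0]+r*np.cos(a),c[1]+r*np.sin(a),0*a+z]@T[:3,:3].T+T[:3,3]
    u=w@K.T;u=u[:,:2]/u[:,2:];cv2.polylines(im,[np.int32(u*8)],True,col,1,cv2.LINE_AA,3)
circ((.539,-.390),.025,.019,(0,0,255));circ((.539,-.390),.060,.014,(0,255,0));circ(o[:2],.032,o[2]+.022,(255,0,0))
cv2.imwrite("pics/w4.png",im)
E
```

```text
6.13 tcp [ 0.537  -0.3883  0.0559] F [ 0.3  1.3 -1.4] w 0.732
cell_large_seat [318.4 228.1] 0.73 [ 0.5376 -0.389 ]
fit cell_large_seat [323.9 212.4] 0.74 [236. 138. 405. 295.] [ 0.5502 -0.3877]
```

View pics/w4.png

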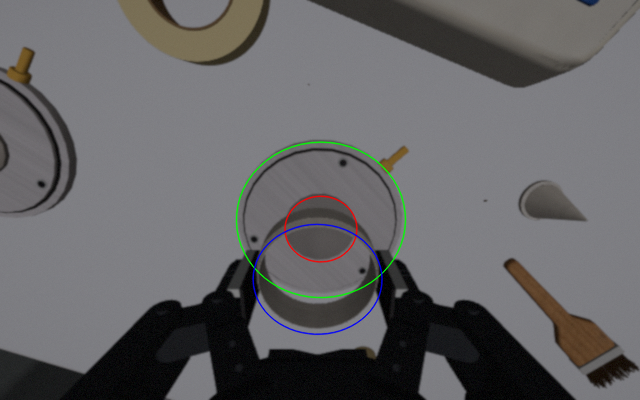

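```bash
python3 - <<'E'
from h import *
p=manip.camera("wrist");save(p,"w5")
T=np.linalg.inv(p["pose"]);K=np.array(p["mtx"]);o=manip.get_obs()["position"]
im=cv2.resize(np.ascontiguousarray(p["frame"][190:350,220:420,::-1]),None,fx=4,fy=4,interpolation=2)
im=cv2.convertScaleAbs(im,alpha=1.5)
def circ(c,r,z,col):
    a=np.linspace(0,2*np.pi,60);w=np.c_[c[0]+r*np.cos(a),c[1]+r*np.sin(a),0*a+z]@T[:3,:3].T+T[:3,3]
    u=w@K.T;u=(u[:,:2]/u[:,2:]-[220,190])*4;cv2.polylines(im,[np.int32(u)],True,col,1)
circ((.538,-.3895),.025,.019,(0,0,255))
for r in(.032,.0295): circ(o[:2],r,o[2]+.022,(255,0,0));circ(o[:2],r,o[2]+.002,(0,255,255))
cv2.imwrite("pics/w5c.png",im)
E
```

```text
(no output)
```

View pics/w5c.png

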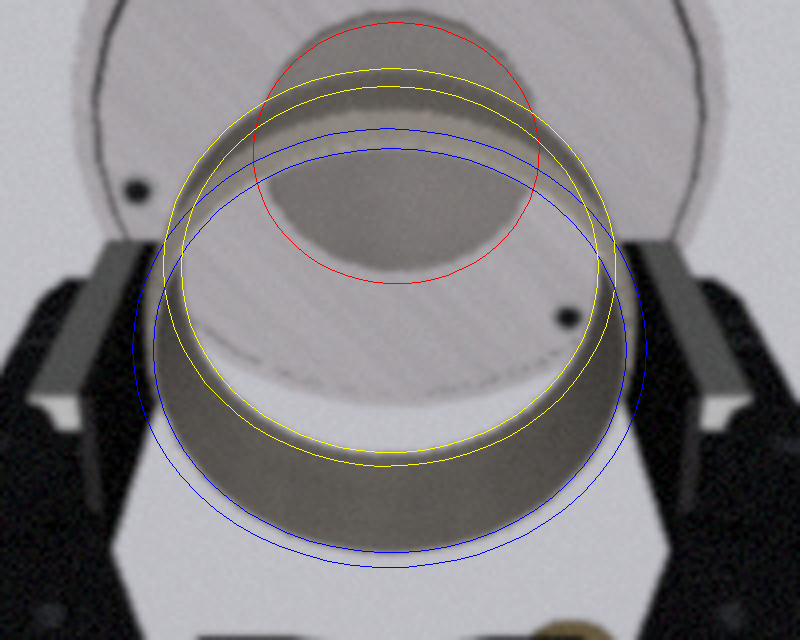

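The ring matches its model to about 1 mm. The stone's visible centre is about 2 mm further along tool x than I had, so the target is (0.540,-0.389). Lowering.

Emit:
{"api": "jog_arm", "payload": {"translation": [[3,-1,0],[3,-1,-6],[3,-1,-12],[3,-1,-18],[3,-1,-23],[3,-1,-28],[3,-1,-32],[3,-1,-35],[3,-1,-37],[3,-1,-39],[3,-1,-40],[3,-1,-40]], "turn": [0,0,0,0,0,0,0,0,0,0,0,0]}}

```text
clock: 7.28
position: [0.5401, -0.3897, 0.0167]
ee_rot: [0.978, 0.208, -0.001, -0.0]
ft_force: [-0.2, 0.8, -0.6]
grip_width: 0.735
```

Emit:
{"api": "jog_arm", "payload": {"translation": [[0,0,-1],[0,0,-2],[0,0,-3],[0,0,-3.5],[0,0,-4],[0,0,-4.5],[0,0,-5],[0,0,-5]], "turn": [0,0,0,0,0,0,0,0]}}

```text
clock: 7.95
position: [0.5401, -0.3897, 0.012]
ee_rot: [0.978, 0.208, -0.001, -0.0]
ft_force: [-0.8, 0.9, 0.5]
grip_width: 0.732
```

Emit:
{"api": "jog_arm", "payload": {"translation": [[0,0,-0.5],[0,0,-1],[0,0,-1.5],[0,0,-1.5]], "turn": [0,0,0,0]}}

```text
clock: 8.28
position: [0.5402, -0.3897, 0.0119]
ee_rot: [0.978, 0.208, -0.001, -0.0]
ft_force: [-6.7, 3.6, 12.8]
grip_width: 0.731
```

Contact is at the expected height for the ring to be home. I'll ease off and open.

Emit:
{"api": "jog_arm", "payload": {"translation": [[0,0,0],[0,0,0],[0,0,0],[0,0,0],[0,0,0],[0,0,0]], "turn": [0,0,0,0,0,0], "grip": 85}}

```text
clock: 8.78
position: [0.5401, -0.3896, 0.0117]
ee_rot: [0.978, 0.208, -0.001, -0.0]
ft_force: [0.1, 0.3, -0.0]
grip_width: 0.997
```

Emit:
{"api": "jog_arm", "payload": {"translation": [[0,0,4],[0,0,12],[0,0,30],[0,0,55],[0,0,80],[0,0,100],[0,0,100],[0,0,100]], "turn": [0,0,0,0,0,0,0,0]}}

```text
clock: 9.45
position: [0.5409, -0.3902, 0.1138]
ee_rot: [0.978, 0.208, 0.0, 0.001]
ft_force: [0.7, -0.0, -1.1]
grip_width: 0.996
```

```bash
cat >> h.py <<'E'
def overlay(p,circles,name,crop=None,s=4):
    T=np.linalg.inv(p["pose"]);K=np.array(p["mtx"]);x0,y0,x1,y1=crop or(0,0,640,400)
    im=cv2.convertScaleAbs(cv2.resize(np.ascontiguousarray(p["frame"][y0:y1,x0:x1,::-1]),None,fx=s,fy=s,interpolation=2),alpha=1.4)
    for c,r,z,col in circles:
        a=np.linspace(0,2*np.pi,60);w=np.c_[c[0]+r*np.cos(a),c[1]+r*np.sin(a),0*a+z]@T[:3,:3].T+T[:3,3]
        u=w@K.T;u=(u[:,:2]/u[:,2:]-[x0,y0])*s;cv2.polylines(im,[np.int32(u)],True,col,1)
    cv2.imwrite("pics/"+name+".png",im)
E
python3 - <<'E'
from h import *
p=look("wrist",["cell_large_seat","ring_large_center"]); c=(.540,-.3895)
overlay(p,[(c,.025,.019,(0,0,255)),(c,.032,.034,(255,0,0)),(c,.0295,.014,(0,255,255))],"w6",(220,120,420,270))
E
```

```text
9.5 tcp [ 0.5402 -0.3898  0.1122] F [ 0.3  0.3 -0.9] w 0.995
cell_large_seat [313.5 200.9] 0.67 [ 0.5402 -0.3871]
```

View pics/w6.png

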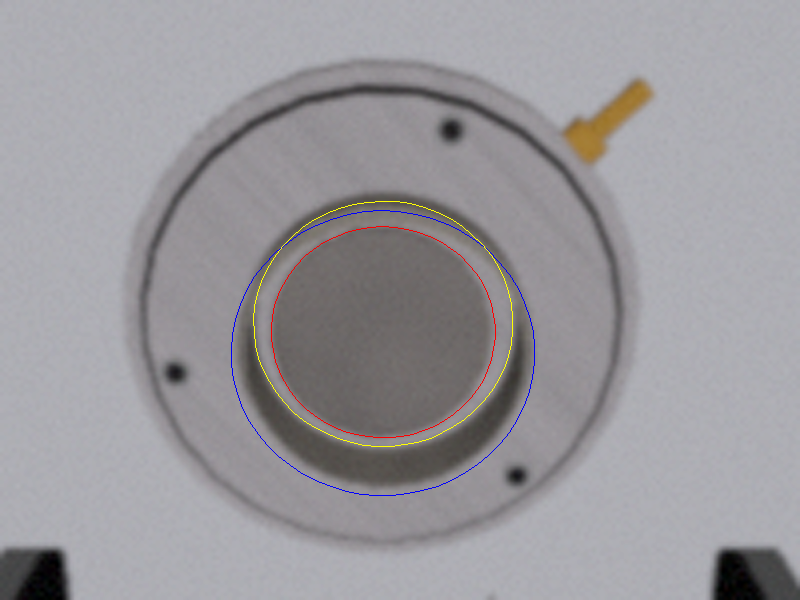

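The large ring is home around the stone and concentric to within 1 mm; the stone shows at (383,330) in the crop. Now the small ring.

Emit:
{"api": "jog_arm", "payload": {"translation": [[-20,15,5],[-45,40,20],[-70,70,30],[-90,105,30],[-105,145,30],[-110,185,30],[-110,225,30],[-110,265,30],[-110,305,30],[-110,345,30],[-110,380,30],[-110,410,30]], "turn": [0,0,0,0,0,0,0,0,0,0,0,0]}}

```text
clock: 10.6
position: [0.4286, 0.0232, 0.1402]
ee_rot: [0.978, 0.209, -0.002, -0.001]
ft_force: [1.4, 0.2, -0.5]
grip_width: 0.996
```

```bash
python3 - <<'E'
from h import *
p=look("wrist",["ring_small_center"],"w7");fit(p,"ring_small_center")
E
```

```text
10.65 tcp [0.4287 0.0285 0.1405] F [-1.2  5.   0.2] w 1.0
fit ring_small_center [270.2 171.6] 0.68 [244. 148. 295. 198.] [0.4281 0.0741]
```

Emit:
{"api": "jog_arm", "payload": {"translation": [[0,20,0],[0,40,-10],[0,45,-35],[0,45,-65],[0,45,-90],[0,45,-108],[0,45,-120],[0,45,-129],[0,45,-135],[0,45,-138],[0,45,-140],[0,45,-140]], "turn": [0,0,0,0,0,0,0,0,0,0,0,0]}}

```text
clock: 11.75
position: [0.4292, 0.0675, 0.0003]
ee_rot: [0.978, 0.21, -0.002, -0.001]
ft_force: [-0.3, 0.2, 0.6]
grip_width: 0.994
```

```bash
python3 - <<'E'
from h import *
p=look("wrist",["ring_small_center"]);fit(p,"ring_small_center");o=manip.get_obs()["position"]
overlay(p,[(o[:2],.0225,.020,(255,0,0)),(o[:2],.0225,0,(0,255,255))],"w8",(200,190,440,350),3)
E
```

```text
11.8 tcp [0.4293 0.0676 0.0006] F [ 0.3 -0.1  0.8] w 0.992
fit ring_small_center [304. 264.] 0.76 [258. 218. 351. 312.] [0.4282 0.0748]
```

View pics/w8.png

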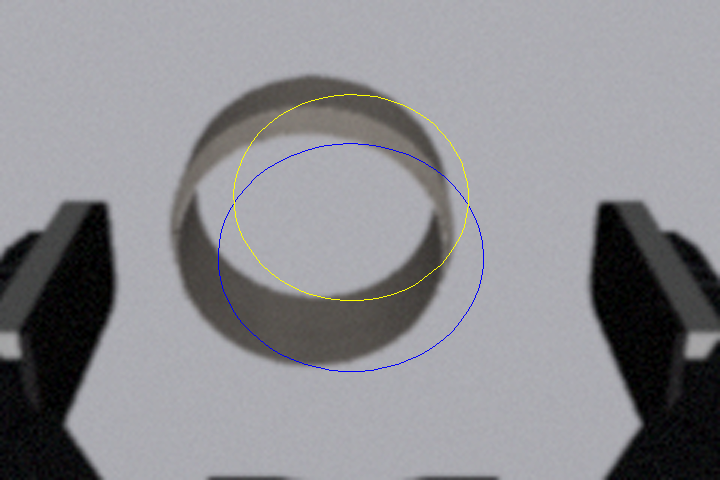

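The ring sits about 6.5 mm toward image left of the TCP, at about (317,200) in the crop. I'll correct (-1.5,+6.5) and close.

Emit:
{"api": "jog_arm", "payload": {"translation": [[-0.5,2,0],[-1.5,5,0],[-1.5,6.5,0],[-1.5,6.5,0],[-1.5,6.5,0]], "turn": [0,0,0,0,0]}}

```text
clock: 12.32
position: [0.428, 0.0743, 0.0008]
ee_rot: [0.978, 0.21, -0.001, -0.001]
ft_force: [0.4, -0.1, 0.2]
grip_width: 0.995
```

Emit:
{"api": "jog_arm", "payload": {"translation": [[0,0,0],[0,0,0],[0,0,0],[0,0,0],[0,0,0],[0,0,0],[0,0,0],[0,0,0],[0,0,0]], "turn": [0,0,0,0,0,0,0,0,0], "grip": 44, "grip_force": 35}}

```text
clock: 13.07
position: [0.428, 0.0743, 0.0011]
ee_rot: [0.978, 0.21, -0.001, -0.001]
ft_force: [-2.6, -1.0, 8.0]
grip_width: 0.576
```

Emit:
{"api": "jog_arm", "payload": {"translation": [[0,0,1],[0,0,4],[0,0,12],[0,0,35],[0,0,65],[0,-15,90],[0,-45,95],[5,-85,95],[15,-125,95],[30,-160,95],[45,-190,95],[60,-215,95]], "turn": [0,0,0,0,0,0,0,0,0,0,0,0]}}

```text
clock: 14.07
position: [0.4882, -0.1438, 0.0968]
ee_rot: [0.978, 0.209, -0.001, -0.0]
ft_force: [0.3, -0.7, 0.3]
grip_width: 0.576
```

Emit:
{"api": "jog_arm", "payload": {"translation": [[8,-15,-10],[12,-25,-25],[12,-28,-35],[12,-28,-40],[12,-28,-40],[12,-28,-40]], "turn": [0,0,0,0,0,0]}}

```text
clock: 14.57
position: [0.5, -0.1705, 0.0571]
ee_rot: [0.978, 0.21, -0.001, -0.001]
ft_force: [0.4, 0.2, -0.7]
grip_width: 0.573
```

```bash
python3 - <<'E'
from h import *
p=look("wrist",["cell_small_seat"]);o=manip.get_obs()["position"];c=(.500,-.164)
overlay(p,[(c,.018,.019,(0,0,255)),(c,.052,.014,(0,255,0)),(o[:2],.0225,o[2]-.001,(0,255,255)),(o[:2],.0225,o[2]+.019,(255,0,0))],"w9",(220,130,420,330))
E
```

```text
14.62 tcp [ 0.5004 -0.1707  0.0575] F [-0.6  0.  -0.5] w 0.578
cell_small_seat [310.7 219.4] 0.63 [ 0.5035 -0.1638]
```

View pics/w9.png

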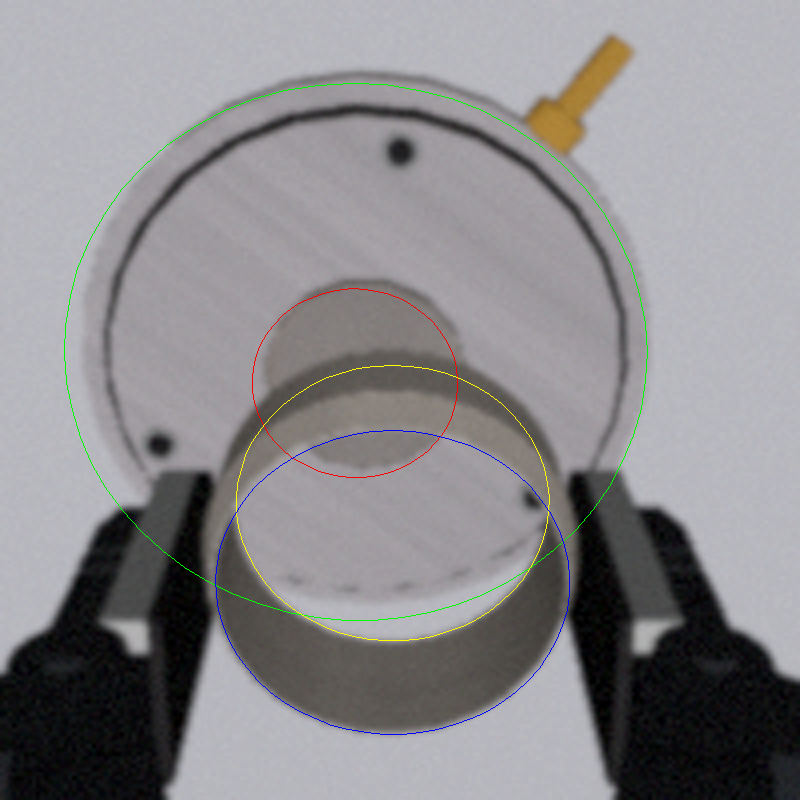

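The held ring matches its model. The small stone centre comes out at (0.502,-0.164), from (362,372) in the crop. Lowering.

Emit:
{"api": "jog_arm", "payload": {"translation": [[1,3,0],[2,6.5,-3],[2,6.5,-10],[2,6.5,-16],[2,6.5,-22],[2,6.5,-27],[2,6.5,-31],[2,6.5,-34],[2,6.5,-36],[2,6.5,-38],[2,6.5,-38],[2,6.5,-38]], "turn": [0,0,0,0,0,0,0,0,0,0,0,0]}}

```text
clock: 15.67
position: [0.5026, -0.1644, 0.0198]
ee_rot: [0.978, 0.21, -0.001, -0.0]
ft_force: [-0.8, 0.3, -0.4]
grip_width: 0.577
```

Emit:
{"api": "jog_arm", "payload": {"translation": [[0,0,-1],[0,0,-1.5],[0,0,-2],[0,0,-2.5],[0,0,-3],[0,0,-3.5],[0,0,-4],[0,0,-4]], "turn": [0,0,0,0,0,0,0,0]}}

```text
clock: 16.33
position: [0.5025, -0.1644, 0.0157]
ee_rot: [0.978, 0.21, -0.001, -0.0]
ft_force: [-0.6, 0.3, -0.4]
grip_width: 0.574
```

Emit:
{"api": "jog_arm", "payload": {"translation": [[0,0,-0.5],[0,0,-1],[0,0,-1.4],[0,0,-1.8],[0,0,-1.8]], "turn": [0,0,0,0,0]}}

```text
clock: 16.75
position: [0.5027, -0.1645, 0.0151]
ee_rot: [0.978, 0.21, -0.001, 0.0]
ft_force: [-7.0, 2.5, 16.4]
grip_width: 0.578
```

Emit:
{"api": "jog_arm", "payload": {"translation": [[0,0,0],[0,0,0],[0,0,0],[0,0,0],[0,0,0],[0,0,0],[0,0,0],[0,0,0]], "turn": [0,0,0,0,0,0,0,0], "grip": 85}}

```text
clock: 17.42
position: [0.5026, -0.1645, 0.0151]
ee_rot: [0.978, 0.21, -0.001, 0.0]
ft_force: [0.3, 0.7, 1.5]
grip_width: 0.994
```

Emit:
{"api": "jog_arm", "payload": {"translation": [[0,0,4],[0,0,12],[0,0,30],[0,0,55],[0,0,80],[0,0,100],[0,0,100],[0,0,100]], "turn": [0,0,0,0,0,0,0,0]}}

```text
clock: 18.08
position: [0.5035, -0.1647, 0.1168]
ee_rot: [0.978, 0.21, 0.0, 0.001]
ft_force: [0.4, -1.1, -0.4]
grip_width: 0.997
```

```bash
python3 - <<'E'
from h import *
p=look("wrist",["cell_small_seat"]); c=(.5025,-.1645)
overlay(p,[(c,.018,.019,(0,0,255)),(c,.0225,.034,(255,0,0)),(c,.0225,.014,(0,255,255))],"w10",(220,120,420,270))
print(manip.get_obs()["joint_pos"])
E
```

```text
18.13 tcp [ 0.5027 -0.1645  0.1155] F [ 0.1 -0.2 -0. ] w 0.989
cell_small_seat [314.9 201.3] 0.92 [ 0.5019 -0.1634]
[ 0.61776605  0.25507428 -0.43843658  1.83504223  0.12276303  1.07979351
 -1.01485011]
```

View pics/w10.png

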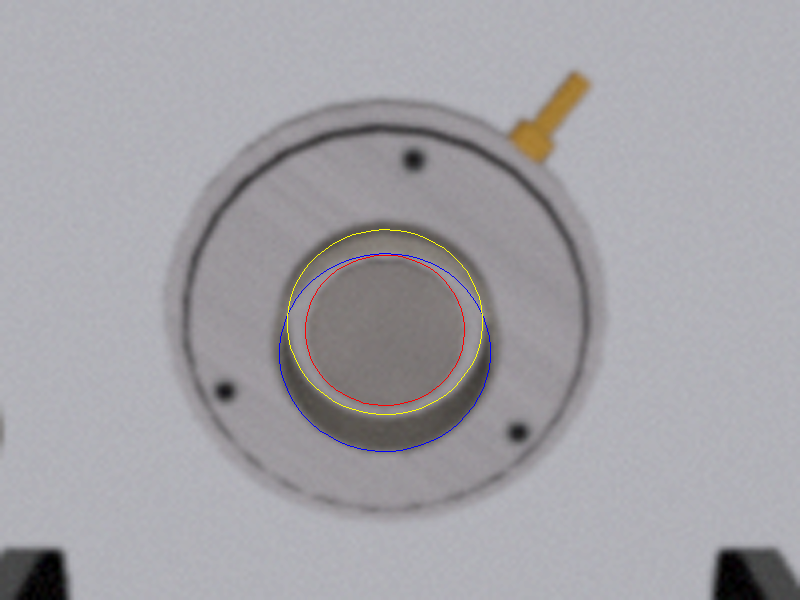

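The small ring is home around its stone and concentric. On to the small cap, passing in front of the rig.

Emit:
{"api": "jog_arm", "payload": {"translation": [[-20,12,5],[-50,35,20],[-80,60,30],[-100,95,30],[-108,135,30],[-108,175,30],[-108,215,30],[-108,255,30],[-108,295,30],[-108,335,30],[-108,375,30],[-108,400,30]], "turn": [0,0,5,10,15,20,25,30,35,40,45,45]}}

```text
clock: 19.18
position: [0.3929, 0.2393, 0.1444]
ee_rot: [0.821, 0.571, -0.001, -0.0]
ft_force: [-0.2, -0.3, 0.4]
grip_width: 0.996
```

Emit:
{"api": "jog_arm", "payload": {"translation": [[0,25,0],[0,50,0],[0,65,-5],[0,70,-10],[0,70,-10],[0,70,-10],[0,70,-10]], "turn": [0,0,0,0,0,0,0]}}

```text
clock: 19.77
position: [0.3932, 0.308, 0.1341]
ee_rot: [0.821, 0.571, -0.001, -0.0]
ft_force: [-0.5, -0.2, -0.5]
grip_width: 0.996
```

```bash
python3 - <<'E'
from h import *
p=look("wrist",["cap_small_center","cap_large_center"],"w11")
for n in("cap_small_center","cap_large_center"):fit(p,n)
print(np.round(manip.get_obs()["joint_pos"],2))
E
```

```text
19.82 tcp [0.3933 0.308  0.1344] F [1.1 0.  0. ] w 0.998
cap_small_center [315.  179.8] 0.74 [0.3964 0.3241]
cap_large_center [456.  162.6] 0.8 [0.524  0.2941]
fit cap_small_center [315.9 174. ] 0.78 [298. 161. 335. 193.] [0.3992 0.329 ]
fit cap_large_center [452.2 157.3] 0.62 [425. 131. 477. 181.] [0.5217 0.3002]
[ 0.07  0.26 -0.92  1.87  0.22  1.13 -1.28]
```

View pics/w11.png

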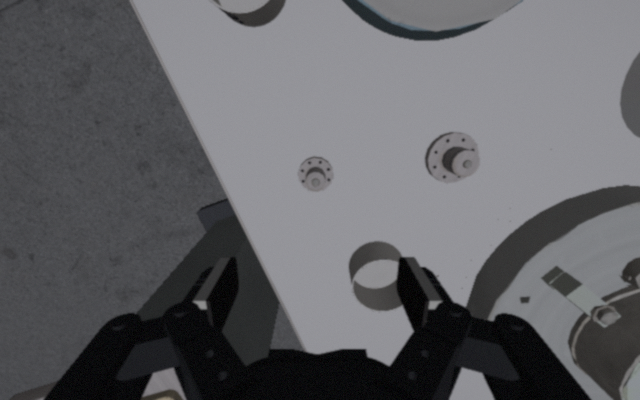

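Wrist view: small cap boss at (316,181), large cap at (458,162), tin at (377,275). I'll descend over the small cap to grip height.

Emit:
{"api": "jog_arm", "payload": {"translation": [[3,16,0],[3,16,-20],[3,16,-50],[3,16,-75],[3,16,-92],[3,16,-103],[3,16,-110],[3,16,-114],[3,16,-116],[3,16,-116],[3,16,-116]], "turn": [0,0,0,0,0,0,0,0,0,0,0]}}

```text
clock: 20.93
position: [0.3968, 0.3251, 0.0195]
ee_rot: [0.821, 0.571, 0.0, 0.0]
ft_force: [-0.4, -0.0, 0.0]
grip_width: 0.996
```

```bash
python3 - <<'E'
from h import *
p=look("wrist",["cap_small_center"]);fit(p,"cap_small_center");o=manip.get_obs()["position"]
overlay(p,[(o[:2],.009,.038,(255,0,0)),(o[:2],.017,.012,(0,255,255)),(o[:2],.009,.012,(0,0,255))],"w12",(220,190,420,350))
E
```

```text
20.98 tcp [0.3968 0.325  0.0194] F [ 0.7  0.3 -0.1] w 0.994
cap_small_center [317.2 257.8] 0.6 [0.3966 0.3252]
fit cap_small_center [318.2 249.7] 0.8 [294. 220. 348. 287.] [0.399 0.33 ]
```

View pics/w12.png

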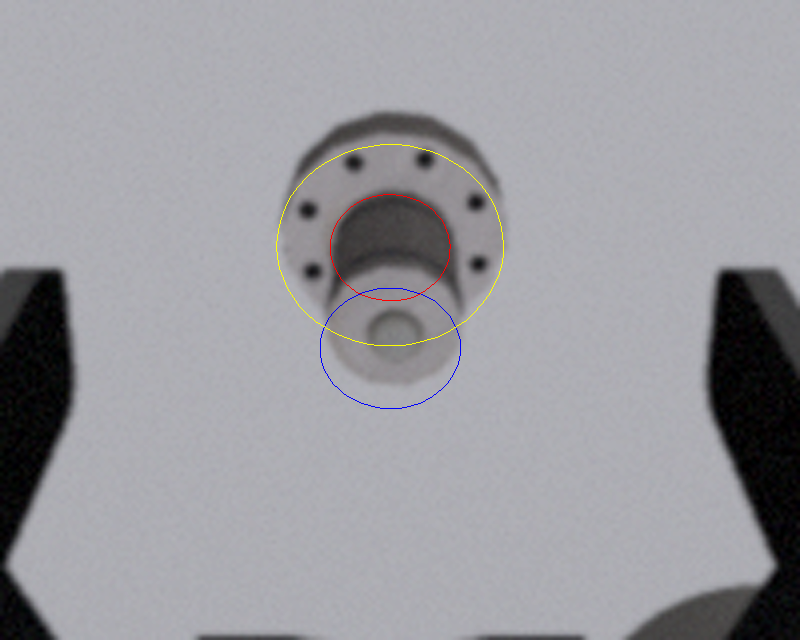

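The boss top is about 2 mm further along tool x, at (395,333) in the crop against a predicted (391,348). Correct and close on the boss.

Emit:
{"api": "jog_arm", "payload": {"translation": [[1,1,-0.5],[1,1.5,-1.2],[1,1.5,-1.2]], "turn": [0,0,0]}}

```text
clock: 21.33
position: [0.3978, 0.3266, 0.0181]
ee_rot: [0.821, 0.571, 0.0, 0.0]
ft_force: [-0.4, -0.1, -0.3]
grip_width: 0.993
```

Emit:
{"api": "jog_arm", "payload": {"translation": [[0,0,0],[0,0,0],[0,0,0],[0,0,0],[0,0,0],[0,0,0],[0,0,0],[0,0,0],[0,0,0],[0,0,0],[0,0,0],[0,0,0]], "turn": [0,0,0,0,0,0,0,0,0,0,0,0], "grip": 12, "grip_force": 35}}

```text
clock: 22.33
position: [0.3979, 0.3266, 0.0182]
ee_rot: [0.821, 0.571, 0.0, 0.0]
ft_force: [-1.1, -1.6, 4.1]
grip_width: 0.193
```

Emit:
{"api": "jog_arm", "payload": {"translation": [[0,0,2],[0,0,8],[0,0,25],[0,0,55],[0,-5,85],[0,-20,110],[0,-50,120],[0,-85,120],[0,-120,120],[0,-155,120],[0,-190,120],[0,-225,120]], "turn": [0,0,0,0,0,0,0,0,-5,-10,-15,-20]}}

```text
clock: 23.33
position: [0.3975, 0.1001, 0.1386]
ee_rot: [0.909, 0.418, 0.0, 0.0]
ft_force: [0.7, -0.0, -1.6]
grip_width: 0.196
```

Emit:
{"api": "jog_arm", "payload": {"translation": [[0,-35,0],[0,-70,0],[0,-105,0],[5,-140,0],[20,-170,0],[40,-195,0],[60,-220,0],[80,-235,-10],[95,-245,-25],[104,-250,-35],[104,-250,-45],[104,-250,-45]], "turn": [-5,-10,-15,-20,-25,-25,-25,-25,-25,-25,-25,-25]}}

```text
clock: 24.33
position: [0.5002, -0.1492, 0.0916]
ee_rot: [0.977, 0.211, -0.001, -0.001]
ft_force: [-0.6, 0.1, -0.4]
grip_width: 0.192
```

```bash
python3 - <<'E'
from h import *
p=look("wrist",["cell_small_seat"]);o=manip.get_obs();print(np.round(o["ee_rot"],3),np.round(o["joint_pos"],2));o=o["position"];c=(.5025,-.1645)
b=o[2]-.0182
overlay(p,[(c,.0225,.034,(255,0,0)),(c,.0225,.014,(0,255,255)),(o[:2],.017,b+.012,(0,255,0)),(o[:2],.009,b+.038,(0,0,255))],"w13",(220,150,420,300))
E
```

```text
24.38 tcp [ 0.5004 -0.149   0.0928] F [ 0.6  0.1 -1.8] w 0.196
cell_small_seat [334.6 213.6] 0.73 [ 0.5032 -0.1637]
[ 0.977  0.212 -0.     0.   ] [ 0.65  0.28 -0.51  1.87  0.16  1.04 -1.06]
```

View pics/w13.png

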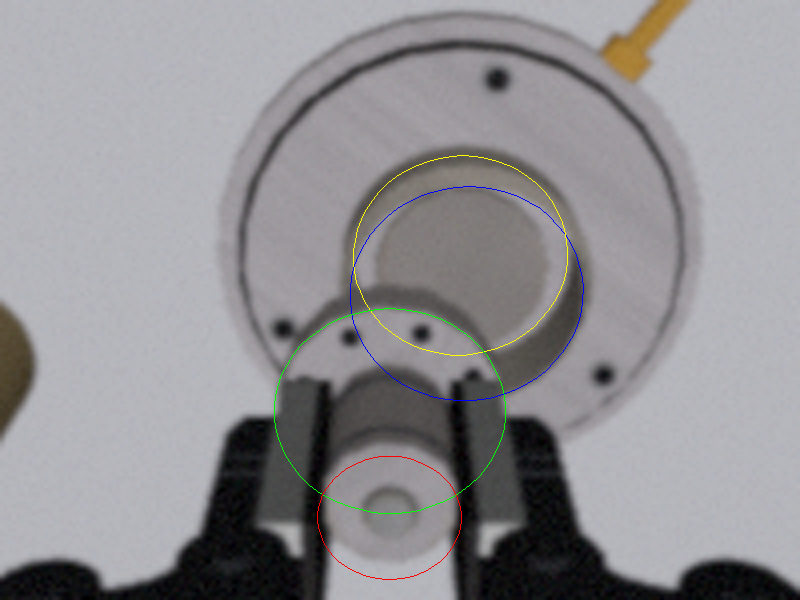

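The small cap is held on its boss at (390,508) in the crop, and the ring is where expected. I'll line up and lower.

Emit:
{"api": "jog_arm", "payload": {"translation": [[1,-6,0],[1.5,-12,0],[1.5,-16,0],[1.5,-16,-5],[1.5,-16,-13],[1.5,-16,-21],[1.5,-16,-28],[1.5,-16,-34],[1.5,-16,-39],[1.5,-16,-43],[1.5,-16,-46],[1.5,-16,-46]], "turn": [0,0,0,0,0,0,0,0,0,0,0,0]}}

```text
clock: 25.43
position: [0.502, -0.1649, 0.0471]
ee_rot: [0.977, 0.212, -0.0, -0.0]
ft_force: [0.2, -0.5, -0.6]
grip_width: 0.193
```

Emit:
{"api": "jog_arm", "payload": {"translation": [[0,0,-1],[0,0,-2],[0,0,-3],[0,0,-4],[0,0,-5],[0,0,-6],[0,0,-7],[0,0,-7],[0,0,-7]], "turn": [0,0,0,0,0,0,0,0,0]}}

```text
clock: 26.18
position: [0.502, -0.1649, 0.04]
ee_rot: [0.977, 0.212, -0.0, -0.0]
ft_force: [-0.8, 0.5, -1.9]
grip_width: 0.195
```

Emit:
{"api": "jog_arm", "payload": {"translation": [[0,0,-0.5],[0,0,-1],[0,0,-1.5],[0,0,-2],[0,0,-2.4],[0,0,-2.7],[0,0,-2.7]], "turn": [0,0,0,0,0,0,0]}}

```text
clock: 26.77
position: [0.502, -0.1649, 0.0373]
ee_rot: [0.977, 0.212, -0.0, -0.0]
ft_force: [0.6, -0.2, -0.9]
grip_width: 0.196
```

Emit:
{"api": "jog_arm", "payload": {"translation": [[0,0,-0.3],[0,0,-0.6],[0,0,-0.9],[0,0,-1.2],[0,0,-1.2]], "turn": [0,0,0,0,0]}}

```text
clock: 27.18
position: [0.5022, -0.1649, 0.0372]
ee_rot: [0.977, 0.212, -0.0, 0.0]
ft_force: [-5.3, 1.4, 12.4]
grip_width: 0.196
```

The cap is seated at the expected height. Release and rise.

Emit:
{"api": "jog_arm", "payload": {"translation": [[0,0,0],[0,0,0],[0,0,0],[0,0,0],[0,0,0],[0,0,0],[0,0,0],[0,0,0],[0,0,0],[0,0,0]], "turn": [0,0,0,0,0,0,0,0,0,0], "grip": 85}}

```text
clock: 28.02
position: [0.5022, -0.1649, 0.0371]
ee_rot: [0.977, 0.212, -0.0, 0.0]
ft_force: [-0.5, 0.0, 0.3]
grip_width: 0.995
```

Emit:
{"api": "jog_arm", "payload": {"translation": [[0,0,4],[0,0,12],[0,0,30],[0,0,55],[0,0,80],[0,0,100],[0,0,100],[0,0,100]], "turn": [0,0,0,0,0,0,0,0]}}

```text
clock: 28.68
position: [0.503, -0.1652, 0.1389]
ee_rot: [0.977, 0.212, 0.001, 0.001]
ft_force: [-0.7, 0.7, -1.2]
grip_width: 0.994
```

```bash
python3 - <<'E'
from h import *
p=look("wrist",[]); c=(.5025,-.1645);d=(.5028,-.1645)
overlay(p,[(c,.0225,.034,(255,0,0)),(d,.017,.031,(0,255,0)),(d,.009,.057,(0,0,255))],"w14",(220,120,420,270))
E
```

```text
28.73 tcp [ 0.5023 -0.165   0.1376] F [ 0.4  0.8 -0.7] w 0.993
```

View pics/w14.png

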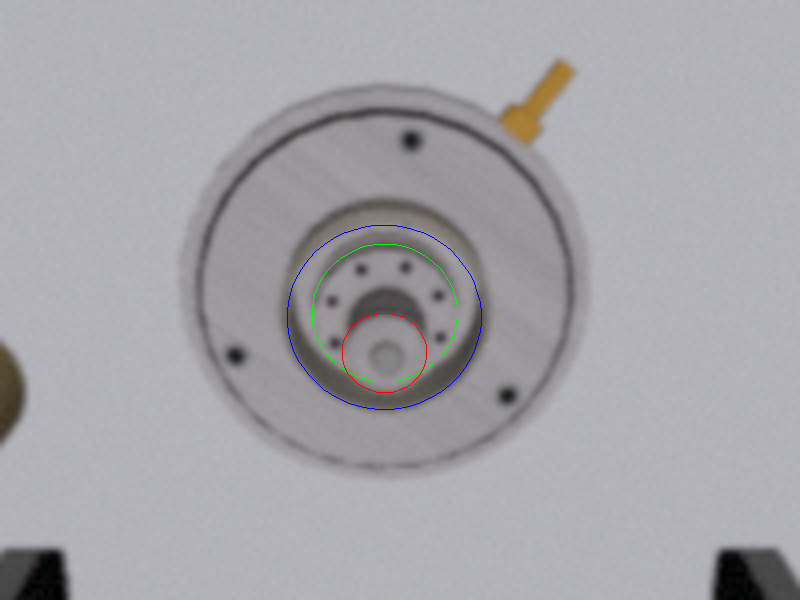

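The small cell is assembled: cap inside the ring, concentric and level. Now the large cap.

Emit:
{"api": "jog_arm", "payload": {"translation": [[-20,12,5],[-50,35,12],[-80,60,12],[-100,95,12],[-108,135,12],[-108,175,12],[-108,215,12],[-108,255,12],[-108,295,12],[-108,335,12],[-108,375,12],[-100,400,12]], "turn": [0,0,5,10,15,20,25,30,35,40,45,45]}}

```text
clock: 29.73
position: [0.4002, 0.2389, 0.1494]
ee_rot: [0.819, 0.573, 0.0, -0.0]
ft_force: [0.0, 0.2, 0.7]
grip_width: 0.994
```

Emit:
{"api": "jog_arm", "payload": {"translation": [[20,20,0],[45,35,0],[80,42,0],[100,43,-5],[118,43,-10],[120,43,-10],[120,43,-10],[120,43,-10]], "turn": [0,0,0,0,0,0,0,0]}}

```text
clock: 30.4
position: [0.5191, 0.2821, 0.1388]
ee_rot: [0.819, 0.574, -0.001, -0.0]
ft_force: [-0.2, 0.5, 0.3]
grip_width: 0.998
```

```bash
python3 - <<'E'
from h import *
p=look("wrist",["cap_large_center"],"w15");fit(p,"cap_large_center")
print(np.round(manip.get_obs()["joint_pos"],2))
E
```

```text
30.45 tcp [0.5191 0.2822 0.1392] F [ 0.1 -0.1 -0.5] w 0.998
cap_large_center [320.2 176.5] 0.62 [0.5276 0.2986]
cap_large_center [261.6 287.1] 0.44 [0.4246 0.203 ]
fit cap_large_center [318.7 176.2] 0.59 [295. 150. 339. 197.] [0.5263 0.2994]
[ 0.11  0.47 -0.88  1.63  0.38  1.22 -1.19]
```

Emit:
{"api": "jog_arm", "payload": {"translation": [[6,14,0],[6,14,-20],[6,14,-50],[6,14,-75],[6,14,-93],[6,14,-105],[6,14,-112],[6,14,-117],[6,14,-119],[6,14,-120],[6,14,-120]], "turn": [0,0,0,0,0,0,0,0,0,0,0]}}

```text
clock: 31.47
position: [0.5259, 0.2963, 0.0204]
ee_rot: [0.819, 0.574, 0.001, 0.0]
ft_force: [-0.2, 0.3, 0.2]
grip_width: 0.995
```

```bash
python3 - <<'E'
from h import *
p=look("wrist",["cap_large_center"]);fit(p,"cap_large_center");o=manip.get_obs()["position"]
overlay(p,[(o[:2],.012,.038,(255,0,0)),(o[:2],.024,.012,(0,255,255)),(o[:2],.012,.012,(0,0,255))],"w16",(220,190,420,340))
E
```

```text
31.52 tcp [0.5258 0.2963 0.0205] F [ 0.4 -0.8  0. ] w 0.995
cap_large_center [319.1 257.6] 0.76 [0.5265 0.2957]
fit cap_large_center [316.7 249.2] 0.95 [279. 207. 355. 293.] [0.5271 0.3013]
```

View pics/w16.png

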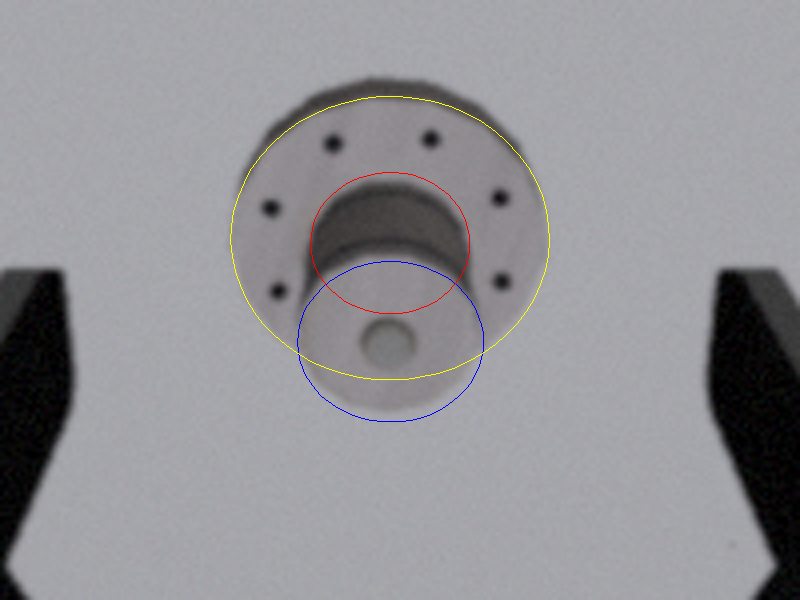

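The cap is centred under the gripper to within 1 mm; its boss hole is at (388,343) in the crop. Lower 2 mm and grip.

Emit:
{"api": "jog_arm", "payload": {"translation": [[0,0,-1],[0,0,-2.2],[0,0,-2.2]], "turn": [0,0,0]}}

```text
clock: 31.87
position: [0.5258, 0.2962, 0.0181]
ee_rot: [0.819, 0.574, 0.001, 0.0]
ft_force: [1.2, 0.0, 0.3]
grip_width: 0.998
```

Emit:
{"api": "jog_arm", "payload": {"translation": [[0,0,0],[0,0,0],[0,0,0],[0,0,0],[0,0,0],[0,0,0],[0,0,0],[0,0,0],[0,0,0],[0,0,0],[0,0,0],[0,0,0]], "turn": [0,0,0,0,0,0,0,0,0,0,0,0], "grip": 18, "grip_force": 40}}

```text
clock: 32.87
position: [0.5258, 0.2963, 0.0183]
ee_rot: [0.819, 0.574, 0.001, 0.0]
ft_force: [-0.1, -0.9, 5.3]
grip_width: 0.267
```

Emit:
{"api": "jog_arm", "payload": {"translation": [[0,0,2],[0,0,8],[0,0,25],[-10,0,55],[-30,-5,85],[-60,-15,110],[-90,-30,120],[-115,-55,120],[-126,-90,120],[-126,-125,120],[-126,-160,120],[-126,-195,120]], "turn": [0,0,0,0,0,0,0,0,-5,-10,-15,-20]}}

```text
clock: 33.87
position: [0.3993, 0.0996, 0.1386]
ee_rot: [0.907, 0.421, 0.001, 0.001]
ft_force: [0.6, -1.1, -1.8]
grip_width: 0.259
```

Emit:
{"api": "jog_arm", "payload": {"translation": [[0,-35,0],[0,-70,0],[0,-105,0],[0,-140,0],[5,-175,0],[15,-210,0],[30,-245,0],[45,-280,0],[60,-315,0],[75,-350,0],[90,-380,0],[100,-405,0]], "turn": [-5,-10,-15,-20,-25,-25,-25,-25,-25,-25,-25,-25]}}

```text
clock: 34.87
position: [0.4997, -0.3079, 0.1383]
ee_rot: [0.977, 0.214, 0.001, 0.001]
ft_force: [0.3, 1.1, -1.2]
grip_width: 0.268
```

```bash
python3 - <<'E'
from h import *
p=look("wrist",["cell_large_seat"]);o=manip.get_obs();print(np.round(o["joint_pos"],2))
E
```

```text
34.92 tcp [ 0.4998 -0.3127  0.1381] F [-3.8 -3.5 -0.8] w 0.261
cell_large_seat [406.1 190.7] 0.83 [ 0.5391 -0.387 ]
[ 0.87  0.36 -0.48  1.66  0.18  1.16 -0.8 ]
```

Emit:
{"api": "jog_arm", "payload": {"translation": [[10,-15,0],[22,-40,-10],[32,-62,-25],[38,-73,-38],[40,-77,-48],[40,-77,-50],[40,-77,-50],[40,-77,-50]], "turn": [0,0,0,0,0,0,0,0]}}

```text
clock: 35.63
position: [0.5394, -0.3856, 0.0887]
ee_rot: [0.977, 0.213, 0.001, 0.001]
ft_force: [-0.2, 0.1, -0.9]
grip_width: 0.264
```

```bash
python3 - <<'E'
from h import *
p=look("wrist",["cell_large_seat"]);o=manip.get_obs()["position"];c=(.540,-.3895);b=o[2]-.0183
overlay(p,[(c,.0295,.034,(255,0,0)),(c,.0295,.014,(0,255,255)),(o[:2],.024,b+.012,(0,255,0)),(o[:2],.012,b+.038,(0,0,255))],"w17",(220,150,420,300))
E
```

```text
35.68 tcp [ 0.5396 -0.3859  0.0891] F [-0.2  0.1 -1.7] w 0.265
cell_large_seat [322.6 212.9] 0.85 [ 0.5402 -0.3904]
```

Emit:
{"api": "jog_arm", "payload": {"translation": [[0.5,-2,0],[0.5,-3.5,-4],[0.5,-3.5,-11],[0.5,-3.5,-18],[0.5,-3.5,-25],[0.5,-3.5,-31],[0.5,-3.5,-36],[0.5,-3.5,-39],[0.5,-3.5,-41],[0.5,-3.5,-42],[0.5,-3.5,-42]], "turn": [0,0,0,0,0,0,0,0,0,0,0]}}

```text
clock: 36.65
position: [0.5401, -0.3896, 0.0472]
ee_rot: [0.977, 0.213, 0.001, 0.002]
ft_force: [-0.8, -0.5, -1.8]
grip_width: 0.265
```

Emit:
{"api": "jog_arm", "payload": {"translation": [[0,0,-1],[0,0,-2],[0,0,-3],[0,0,-4],[0,0,-5],[0,0,-6],[0,0,-7],[0,0,-7],[0,0,-7]], "turn": [0,0,0,0,0,0,0,0,0]}}

```text
clock: 37.4
position: [0.5401, -0.3896, 0.0401]
ee_rot: [0.977, 0.213, 0.001, 0.002]
ft_force: [-0.6, 0.0, -1.6]
grip_width: 0.264
```

Emit:
{"api": "jog_arm", "payload": {"translation": [[0,0,-0.5],[0,0,-1],[0,0,-1.5],[0,0,-2],[0,0,-2.4],[0,0,-2.8],[0,0,-2.8]], "turn": [0,0,0,0,0,0,0]}}

```text
clock: 37.98
position: [0.5402, -0.3896, 0.0374]
ee_rot: [0.977, 0.213, 0.001, 0.002]
ft_force: [0.1, -0.2, -0.7]
grip_width: 0.261
```

Emit:
{"api": "jog_arm", "payload": {"translation": [[0,0,-0.3],[0,0,-0.6],[0,0,-0.9],[0,0,-1.2],[0,0,-1.2]], "turn": [0,0,0,0,0]}}

```text
clock: 38.4
position: [0.5402, -0.3897, 0.0373]
ee_rot: [0.977, 0.213, 0.001, 0.002]
ft_force: [-3.3, 2.4, 9.4]
grip_width: 0.259
```

Seated at the predicted height. Release and withdraw.

Emit:
{"api": "jog_arm", "payload": {"translation": [[0,0,0],[0,0,0],[0,0,0],[0,0,0],[0,0,0],[0,0,0],[0,0,0],[0,0,0],[0,0,0],[0,0,0]], "turn": [0,0,0,0,0,0,0,0,0,0], "grip": 85}}

```text
clock: 39.23
position: [0.5402, -0.3897, 0.0373]
ee_rot: [0.977, 0.213, 0.001, 0.002]
ft_force: [-0.2, -0.4, -0.0]
grip_width: 0.991
```

Emit:
{"api": "jog_arm", "payload": {"translation": [[0,0,4],[0,0,12],[0,0,30],[0,0,55],[0,0,80],[0,0,100],[0,0,100],[0,0,100]], "turn": [0,0,0,0,0,0,0,0]}}

```text
clock: 39.9
position: [0.541, -0.3901, 0.1394]
ee_rot: [0.977, 0.213, 0.002, 0.003]
ft_force: [0.3, 0.0, -0.1]
grip_width: 0.996
```

```bash
python3 - <<'E'
from h import *
p=look("wrist",[]); c=(.540,-.3895)
overlay(p,[(c,.0295,.034,(255,0,0)),(c,.024,.031,(0,255,0)),(c,.012,.057,(0,0,255))],"w18",(220,120,420,270))
t=manip.camera("top")
for n in Z:
    for r in manip.pinpoint(t,n)[:1]: print(n,np.round(r["at"],1),round(r["confidence"],2),np.round(ray(t,r["at"],Z[n]),4))
E
```

```text
39.95 tcp [ 0.5402 -0.3898  0.1378] F [-0.8 -0.1 -0.5] w 0.998
ring_large_center [443.7 184.8] 0.58 [ 0.5393 -0.3966]
ring_small_center [364.  196.5] 0.57 [ 0.5057 -0.1637]
cap_large_center [442.6 181. ] 0.41 [ 0.5487 -0.3913]
cap_small_center [363.9 198.2] 0.48 [ 0.4991 -0.1623]
cell_large_seat [441.2 183.6] 0.94 [ 0.5421 -0.3883]
cell_small_seat [364.5 198.6] 0.62 [ 0.4988 -0.1645]
empty_tin_center [233.9 224.3] 0.72 [0.425  0.2097]
brass_weight_center [334.7 220.9] 0.5 [ 0.4329 -0.0772]
```

The viewer limit is reached, so I'll check numerically: compare the large cell with its overlay model, and the tin and weight with the first top picture.

```bash
python3 - <<'E'
from h import *
t=manip.camera("top");a=cv2.imread("pics/top0.png",0);b=cv2.cvtColor(t["frame"],cv2.COLOR_RGB2GRAY)
for n,(u,v) in dict(weight=(333,222),tin=(236,224),old_ring=(283,223)).items():
    s=np.s_[v-14:v+15,u-14:u+15];w=np.outer(np.hanning(29),np.hanning(29))
    print(n,"shift,resp",cv2.phaseCorrelate(np.float64(a[s]),np.float64(b[s]),w),"meandiff",cv2.absdiff(a[s],b[s]).mean())
p=manip.camera("wrist");z=dict(ring_large_center=.024,cap_large_center=.038)
for n in z:
    for r in manip.pinpoint(p,n)[:1]: print(n,r["at"],r["confidence"],ray(p,r["at"],z[n]))
    fit(p,n,z[n])
g=cv2.cvtColor(cv2.imread("pics/w18.png"),cv2.COLOR_BGR2GRAY)
g=cv2.cvtColor(p["frame"],cv2.COLOR_RGB2GRAY)[120:270,220:420];g=cv2.resize(g,None,fx=4,fy=4,interpolation=2)
for lo,hi in((12,30),(42,62),(85,125),(120,150)):
    c=cv2.HoughCircles(g,cv2.HOUGH_GRADIENT_ALT,1.5,20,param1=60,param2=.7,minRadius=lo,maxRadius=hi)
    for q in ([] if c is None else c[0][:3]): print("hough",np.round(q[:3]),[np.round(ray(p,(q[0]/4+220,q[1]/4+120),h),4).tolist() for h in(.057,.031)])
E
```

```text
weight shift,resp ((-0.00131353696220593, -0.007109215301381866), 0.9568996328225422) meandiff 4.078478002378121
tin shift,resp ((0.047112632301196555, 0.11245129491034511), 0.8927066838287039) meandiff 3.8478002378121285
old_ring shift,resp ((0.39060685128450956, 0.9935963680100954), 0.5019370229983107) meandiff 10.370986920332937
fit ring_large_center [316.8 196.5] 0.81 [281. 163. 351. 230.] [ 0.5407 -0.3896]
cap_large_center [317.7, 200.1] 0.75 [ 0.54204515 -0.38980377]
fit cap_large_center [317.1 197.4] 0.77 [292. 172. 339. 220.] [ 0.5442 -0.3882]
hough [729. 573.  19.] [[0.5246, -0.4818], [0.514, -0.4967]]
hough [392. 357.  18.] [[0.5405, -0.3905], [0.5317, -0.3948]]
hough [386. 357.  57.] [[0.54, -0.3894], [0.5311, -0.3935]]
hough [390. 288. 120.] [[0.5542, -0.3839], [0.547, -0.3874]]
hough [394. 308. 132.] [[0.5508, -0.3865], [0.5431, -0.3903]]
```

```bash
python3 -c "
from workcell import manip
print(manip.hand_in())"
```

```text
the job is handed in; nothing more can be done
None
```

Both cells are assembled and handed in at about 40 s of the 112 s allowed. In each, the ring was lowered around the stone first, then the cap inside it.

- **Seating:** Each part met light contact (wrist force 9 to 16 N) at the height expected for fully home, before I released it. The robot then stood about 10 cm clear.
- **Small cell:** The picture after release shows the ring and cap concentric and level, to about 1 mm.
- **Large cell:** The ring was checked in a picture and is concentric. The viewer limit ran out before I could look at the large cap. A circle fit puts its boss top at (0.540, -0.389) at the expected height, against a seat at (0.540, -0.3895).
- **Tin and weight:** Comparing the first and last top views shows shifts of about 0.1 pixel or less, so neither moved.
- **Disagreements:** On the final top view the networks scattered by up to 9 mm for ring, cap and seat, and about 5 mm for the weight. An outline fit of the large cap was also about 4 mm off. I took all of these as network noise or height bias, since the circle fit and picture comparison contradict them.

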